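# Close a watch's snap back on the firm place of the work board

### The job

Close the back of the steel wristwatch on a firm base: feel along the thin green top of the raised work board with your closed fingers for the bearer hidden beneath it, and set the steel bench block there, at mid-depth, blue nylon face up, so that the board does not give under it. Lay the watch face down, as it is, in the middle of the block, press its standing-proud back fully home with the red nylon pusher, and stand the pusher upright on the bench again. Leave the other things on the bench where they are.

Things in the scene. Friction and masses are not known exactly. Their poses are not given: they have to be found in the camera images.
- board: Raised work board, fixed: a shallow closed beech box 190 mm deep (its x), 348 mm long (its y), 45 mm high. Its top is a thin springy green panel, flush, 150 mm deep and 308 mm long, in a rigid rim 20 mm wide. Origin: centre of its underside, on the bench; z up. A wooden bearer 30 mm wide, hidden, runs under the panel parallel to x through its whole depth, centre line anywhere from y = -110 to 110 mm.
- panel_mid (a point): Centre of the green panel's face, 45 mm above the board's origin; axes as the board's. Pressed by closed fingertips, bare panel gives 5 to 8 mm at 5 N, springing back; over the bearer under 1 mm at 5 N; just beside the bearer (up to 15 mm from its edges) it may be as stiff or in between. The block sinks 4 to 5 mm on bare panel, leans if only its side is over the bearer, and stands firm with its centre above it.
- block: Square steel bench block 62 x 62 mm and 25 mm high, 0.65 kg, its top 6 mm a blue nylon pad. Origin: centre of its underside; z up, x and y square to its sides. Starts on the bench.
- watch: Steel watch head, no strap, lying crystal down, 0.09 kg. Origin: centre of the crystal's underside; z up, to the back. Round case 42 mm across (x). Lugs along y end at y = +-24.5 mm (49 mm over the lugs; each pair 26 mm wide, from 3 to 11 mm above the origin). Crown out to x = 25 mm. Case rim 10.5 mm above the origin, top of the open back 14 mm. Starts on the bench.
- caseback (a joint): Travel of the watch's snap back, a disc 33 mm across, into the case (m): 0 = open, standing 3.5 mm proud of the case; 0.0025 = fully home. It moves at about 9 N and stays where it is pushed.
- pusher: Red nylon hand pusher, a round piece 62 mm tall standing on its flat foot (30 mm across, 8 mm high); above a 20 mm waist the handle is 27 mm in diameter from 20 to 56 mm height. Origin: centre of the foot's underside; z up along its axis. 0.06 kg. Starts on the bench.
- rose_case: Bystander: rose-gold watch case, 38 mm across, 9 mm high.
- holder: Bystander: grey round movement holder, 42 mm across, 17 mm high.
- screwdriver: Bystander: small screwdriver, 120 mm long, lying along its x.
- tweezers: Bystander: brass tweezers, 120 mm long, lying along its x.

How it is judged (in metres and radians):
On the way, in this order (a step that is already met when the one before it is completed fails the run):
1. the green top is felt: pressed by the fingers with more than 2 N (contact force between the fingers and board above 2 N), for 0.02 s.
2. the block stands released on the board's firm place: within 40 mm of mid-depth and 135 mm of mid-length, sunk less than 1.2 mm, level within 0.025 rad (x of block in the frame of board between -0.04 and 0.04 m and y of block in the frame of board between -0.135 and 0.135 m and z of block in the frame of board between 0.0438 and 0.05 m and angle between block's own z axis and vertical below 0.025 rad and contact force between the fingers and block below 0.1 N and linear speed of block below 0.02 m/s), for 0.4 s.
3. the watch lies released, back up, on the block, within 15 mm of its centre, the block still firm (x of block in the frame of board between -0.04 and 0.04 m and y of block in the frame of board between -0.135 and 0.135 m and z of block in the frame of board between 0.0438 and 0.05 m and angle between block's own z axis and vertical below 0.025 rad and z of watch in the frame of block between 0.022 and 0.029 m and horizontal distance between watch and block below 0.015 m and angle between watch's own z axis and vertical below 0.1 rad and contact force between the fingers and watch below 0.1 N and linear speed of watch below 0.02 m/s), for 0.3 s.
4. the pusher stands on the watch's back (more than 0.5 N) while the back is still proud (pushed in less than 1.2 mm) (contact force between pusher and watch above 0.5 N and value of joint caseback below 0.0012 m).
5. the pusher presses the back home: pushed in more than 2 mm, the watch on the block (contact force between pusher and watch above 1 N and value of joint caseback above 0.002 m and z of watch in the frame of block between 0.022 and 0.029 m and horizontal distance between watch and block below 0.015 m and angle between watch's own z axis and vertical below 0.1 rad), for 0.05 s.
At the end, for the whole second after the job is handed in: Block level (0.025 rad) on the board, within 40 mm of mid-depth and 135 mm of mid-length, sunk less than 1.2 mm; watch back up on it within 15 mm of its centre, back pushed in over 2 mm; pusher upright (0.1 rad) on the bench, foot under 6 mm high; all released, at rest (all of step 3 and value of joint caseback above 0.002 m and contact force between the fingers and block below 0.1 N and linear speed of each of block, pusher below 0.02 m/s and contact force between the fingers and pusher below 0.1 N and height (world z) of pusher below 0.006 m and angle between pusher's own z axis and vertical below 0.1 rad); the robot touches nothing.
It fails at once if the watch is pressed (over 4 N) while the board gives under it: block sunk more than 2 mm or leaning more than 0.06 rad (contact force between pusher and watch above 4 N and (z of block in the frame of board below 0.043 m or angle between block's own z axis and vertical above 0.06 rad)).
It fails at once if a bystander is moved more than 40 mm (distance of any of rose_case, holder, screwdriver, tweezers from where it was at the start of the episode above 0.04 m).
It also fails if it takes over 72 s, if anything falls off the work surface, if the arm or the gripper's body presses on something with over 40 N, if the wrist force passes 120 N, or if a joint passes its speed limit or range.

### The arm

A 7-joint arm with a two-finger parallel gripper is mounted at the origin on the work surface. World frame = base frame: x ahead of the robot, y to its left, z up, the work surface at z = 0. Lengths are in m, angles in degrees, forces in N, time in s.
With the tool pointing down it reaches from about 0.425 to 0.875 m from the base axis. Payload 4.7 kg.
Tool frame: the origin (TCP) lies at the very end of the fingers, on their centre line; the grasp point (between the pads) lies 19 mm behind it; z points along the fingers, y is the line along which they close (so a half turn about z gives the same grasp; the last joint's range is limited). The gripper opens to 87 mm and grips with 3 to 60 N. Pads are 19 mm wide; open, the fingers measure 117 mm over their backs; the gripper's body (75 mm by 190 mm) begins 51 mm behind the grasp point.
Start: joints at [73.001, 18.392, -4.016, 83.108, 1.295, 78.541, -3.26], TCP at [0.199, -0.619, 0.223] pointing down, gripper open.
Joint ranges: [-163.93, 163.93], [-17.29, 119.83], [-79.2, 71.16], [3.27, 140.29], [-89.18, 269.18], [5.43, 117.66], [-154.24, 154.24]. Speed limits (degrees/s): [147.25, 147.25, 180, 180, 180, 180, 180].

### API

Orientations are given as [roll, pitch, yaw] about the fixed x, y, z axes, in that order (R = Rz(yaw) Ry(pitch) Rx(roll)).
In Python, from cell import get_obs, read_camera, sign_off, silhouettes gives the robot as it stands.
- The arm moves only by the tool play_rows, never from a script. Its argument "steps" is a list that holds one entry, the list of rows, each a list of 7 numbers: the shift along the tool's x, y, z in m, then the turn, a rotation vector about the tool's x, y, z in rad, then the finger opening in m, from 0 to 0.087. A call has 1 to 12 rows; each row shifts and turns the commanded pose from where the row before left it, along the tool's axes as they then stand; what a row does not reach is not made up. A row lasts 1/10 s, in which the tool goes at most 50 mm and 8.59 degrees, less where a joint would pass 70% of its speed; a pose out of reach is approached as far as the arm can. A call is refused whole if a number of a shift passes 0.05 or a number of a turn 0.15, either way. A call with a gripper value outside its range is refused whole. The fingers move at their own pace and stop on an object; "force" is the grip in N (left out, the last holds). Time passes only in rows, so rows that do not move let the fingers close. It gives the time, the measured TCP pose, the force, the opening and the grip force at its end, in the units of the state.
- get_obs(): the state, without advancing time (a new reading comes with each control period).
- read_camera(name): name is "scene" or "top"; returns a dict with "frame" (384x512x3 uint8, red, green, blue), "intrinsics" (3x3 intrinsics, pixels), "k1" (the pictures are not rectified: a ray, as slopes to the right and down, at radius r is drawn at 1 + k1 r^2 times it, then the intrinsics apply), "view" (4x4, takes a point from world to camera coordinates). Camera axes: x right, y up, looking along -z (the intrinsics and any distortion apply to the point x, -y, -z); pixel columns grow to the right and rows downward; lengths in m; the calibration is good to about 2 mm. A picture is of the moment at which its call begins. There is no depth.
- sign_off(): hands the job in; it is judged then, once.
Trained networks look in the newest picture that a camera, given by its name, has taken for a name from the list of things; names that differ only in an ending like _2 or _b are one class to them, and where a whole thing is asked for, a point or a joint stands for the part that bears it (a point fixed in the world has none). Each returns a list of dicts, best first, with "p" (0 to 1); they miss things now and then, are a little off and sometimes report something else, mostly with a low value. They report only what shows in the picture. A call takes as long as a camera call.
- silhouettes(camera, name): "pixels" (384x512 bool, what is visible of it) and "extent" ([left, top, right, bottom] in pixels, round what is visible of it).
The state is a dict: "time_s": time; "qpos": joint angles; "joint_velocities": joint speeds; "effort": joint torques, N m; "tool_pos": TCP position; "tool_rot": TCP orientation; "force": force on the tool from outside, world axes, zero at the start; "wrist_torque": the same for the moment, N m; "grip_width": finger opening in m; "grasp_force": force on a finger pad.
Only numpy, scipy, OpenCV 4.12 (cv2) and the standard library are available. Lean on these libraries where they do the work, as an engineer would, in place of code of your own. Each camera call takes 0.05 s, during which the arm holds its last target. There are 200 camera calls.

## Working session

There is one attempt and no reset: what is moved stays moved. The work goes in short steps, Python scripts to look and compute and a tool call to move; the robot and the scene stay as the last step left them, time stands still between calls to the robot, and variables do not carry over. Pictures are saved under pics/ and viewed, at most 10 in all, crops included, and the job is handed in when it is done.

Besides the shell and the picture viewer there is one more tool, called by a JSON object that holds its "op" and its "data". play_rows: Moves the arm, as the interface text tells. Its arguments: {"type":"object","properties":{"steps":{"type":"array","items":{"type":"array","items":{"type":"array","items":{"type":"number"}}}},"force":{"type":"number"}},"required":["steps"]}

```bash
mkdir -p pics; cat > h.py <<'E'
import numpy as np, cv2
from cell import get_obs, read_camera, sign_off, silhouettes
def ray(cam,u,v):
    K=cam["intrinsics"];k=cam["k1"]
    d=np.array([(u-K[0][2])/K[0][0],(v-K[1][2])/K[1][1]])
    s=d.copy()
    for _ in range(30): s=d/(1+k*(s@s))
    V=np.array(cam["view"]);R=V[:3,:3]
    return -R.T@V[:3,3], R.T@np.array([s[0],-s[1],-1])
def at(cam,u,v,z):
    o,d=ray(cam,u,v); return o+d*(z-o[2])/d[2]
def proj(cam,p):
    V=np.array(cam["view"]);c=V[:3,:3]@np.array(p)+V[:3,3]
    s=np.array([c[0],-c[1]])/-c[2]; s=s*(1+cam["k1"]*(s@s));K=cam["intrinsics"]
    return np.array([K[0][0]*s[0]+K[0][2],K[1][1]*s[1]+K[1][2]])
def outline(cam,mask,z):
    m=mask.astype(np.uint8);cs,_=cv2.findContours(m,cv2.RETR_EXTERNAL,cv2.CHAIN_APPROX_NONE)
    c=max(cs,key=cv2.contourArea)[:,0,:]
    return np.array([at(cam,u,v,z)[:2] for u,v in c],np.float32)
E
python3 - <<'E'
from h import *
for n in("top","scene"):
    c=read_camera(n);cv2.imwrite(f"pics/{n}0.png",c["frame"][:,:,::-1])
    V=np.array(c["view"]);print(n,(-V[:3,:3].T@V[:3,3]).round(3),np.array(c["intrinsics"])[0],c["k1"])
    for t,z in dict(board=.045,block=.025,watch=.0105,pusher=.03,rose_case=.009,holder=.017,screwdriver=.005,tweezers=.003).items():
        for s in silhouettes(n,t)[:2]:
            o=outline(c,s["pixels"],z);r=cv2.minAreaRect(o)
            print(t,round(s["p"],2),s["extent"],np.round(r[0],3),np.round(r[1],3),round(r[2],1))
E
```

```text
top [ 0.446 -0.019  1.098] [356.92569344   0.         258.61686034] 0.013229247043116002
board 0.94 [202.9, 136.4, 320.7, 203.5] [ 0.611 -0.001] [0.348 0.193] 86.2
block 0.85 [378.3, 184.2, 403.6, 212.2] [ 0.514 -0.375] [0.065 0.065] 60.2
watch 0.61 [128.7, 214.5, 146.9, 229.9] [0.455 0.382] [0.042 0.047] 45.6
pusher 0.63 [298.4, 222.2, 310.1, 230.7] [ 0.436 -0.124] [0.024 0.03 ] 0.1
rose_case 0.5 [367.2, 141.0, 382.7, 154.9] [ 0.679 -0.342] [0.034 0.036] 24.4
holder 0.46 [145.5, 144.8, 165.3, 157.8] [0.676 0.339] [0.045 0.044] 1.7
screwdriver 0.53 [105.2, 163.9, 124.1, 186.1] [0.597 0.469] [0.012 0.074] 43.5
screwdriver 0.21 [368.1, 142.1, 383.3, 153.5] [ 0.68  -0.341] [0.043 0.034] 89.6
tweezers 0.62 [417.0, 163.6, 452.9, 185.6] [ 0.599 -0.509] [0.085 0.009] 53.0
tweezers 0.55 [147.0, 143.5, 164.6, 154.5] [0.677 0.344] [0.052 0.04 ] 45.5
scene [1.325 0.258 0.726] [361.61184172   0.         249.85555168] -0.007200771744546687
board 0.58 [165.5, 178.4, 308.3, 258.8] [0.634 0.002] [0.357 0.225] 86.3
block 0.91 [129.5, 165.9, 154.2, 184.7] [ 0.529 -0.367] [0.093 0.071] 57.5
block 0.23 [350.1, 256.5, 370.1, 274.1] [0.694 0.345] [0.053 0.047] 17.7
watch 0.61 [367.3, 204.7, 390.0, 216.7] [0.46  0.384] [0.044 0.047] 17.7
pusher 0.48 [218.4, 161.6, 225.9, 180.9] [ 0.439 -0.123] [0.101 0.026] 21.7
rose_case 0.5 [115.4, 206.9, 130.0, 217.4] [ 0.684 -0.338] [0.035 0.042] 17.8
holder 0.63 [354.7, 256.4, 368.5, 274.5] [0.684 0.347] [0.048 0.037] 5.2
holder 0.33 [116.0, 206.6, 128.8, 214.7] [ 0.692 -0.333] [0.035 0.039] 17.8
screwdriver 0.41 [129.5, 164.9, 153.6, 184.3] [ 0.506 -0.385] [0.093 0.072] 58.4
tweezers 0.58 [89.0, 174.1, 98.4, 192.1] [ 0.617 -0.482] [0.031 0.005] 50.4
```

```bash
python3 - <<'E'
import cv2,numpy as np
a=cv2.imread("pics/top0.png")
cv2.imwrite("pics/top_v.png",cv2.resize(a[120:260,90:460],(800,303),interpolation=cv2.INTER_CUBIC))
b=[(378,180,30,36),(120,205,34,34),(290,212,30,30)]
cv2.imwrite("pics/crops.png",np.hstack([cv2.resize(a[y:y+h,x:x+w],(260,300),interpolation=cv2.INTER_NEAREST) for x,y,w,h in b]))
E
```

```text
(no output)
```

View pics/top_v.png

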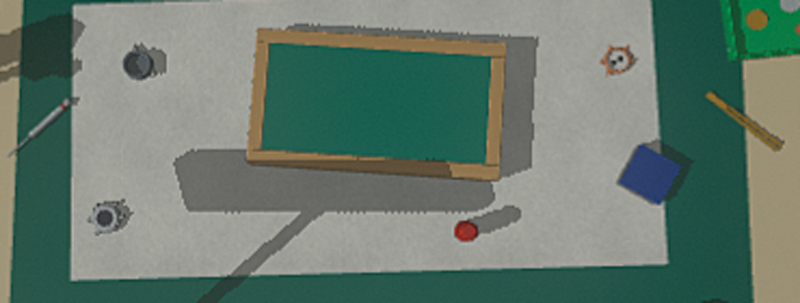

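View pics/crops.png

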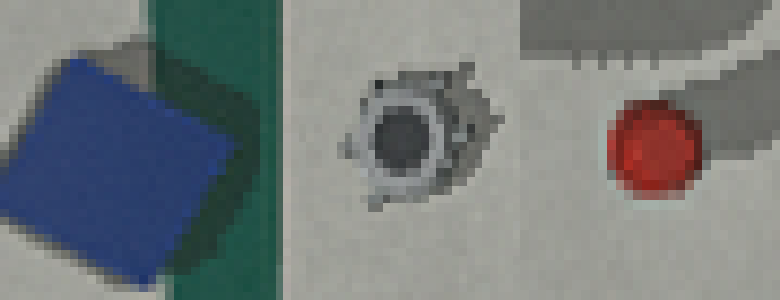

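```bash
cat >> h.py <<'E'
from scipy.spatial.transform import Rotation as Rt
def plan(p,yaw):
    """tool-frame shift and turn about tool z for tool pointing down, tool x at world heading yaw (mod 180)"""
    s=get_obs(); R=Rt.from_euler('xyz',s["tool_rot"],degrees=True)
    h=np.degrees(np.arctan2(*R.as_matrix()[[1,0],0])); 
    dy=(yaw-h+90)%180-90
    G=Rt.from_euler('xyz',[180,0,h+dy],degrees=True)
    print("now",np.round(s["tool_pos"],4),np.round(s["tool_rot"],2),"q7",np.round(s["qpos"][6],1),"t",s["time_s"],"shift(in current axes)",(R.inv().apply(np.array(p)-s["tool_pos"])).round(4),"shift in goal axes",(G.inv().apply(np.array(p)-s["tool_pos"])).round(4),"rotvec",(R.inv()*G).as_rotvec().round(4))
E
python3 - <<'E'
from h import *
c=np.array([.611,-.001]);a=np.radians(86.2);Y=np.array([np.cos(a),np.sin(a)])
p=c-.115*Y;print(p)
plan([*p,.06],86.2); plan([*p,.06],-3.8)
E
```

```text
[ 0.6033785  -0.11574717]
now [ 0.1988 -0.6189  0.2226] [179.99   0.    17.81] q7 -3.3 t 0.9 shift(in current axes) [ 0.5391 -0.3553  0.1626] shift in goal axes [0.5289 0.3704 0.1626] rotvec [ 1.0000e-04  1.0000e-04 -1.1937e+00]
now [ 0.1988 -0.6189  0.2226] [179.99   0.    17.81] q7 -3.3 t 0.9 shift(in current axes) [ 0.5391 -0.3553  0.1626] shift in goal axes [ 0.3704 -0.5289  0.1626] rotvec [2.000e-04 0.000e+00 3.771e-01]
```

{"op": "play_rows", "data": {"steps": [[[0.041, -0.027, 0, 0, 0, 0, 0], [0.041, -0.027, 0, 0, 0, 0, 0], [0.041, -0.027, 0, 0, 0, 0, 0], [0.041, -0.027, 0, 0, 0, 0, 0], [0.041, -0.027, 0, 0, 0, 0, 0], [0.041, -0.027, 0, 0, 0, 0, 0], [0.041, -0.027, 0, 0, 0, 0, 0], [0.041, -0.027, 0, 0, 0, 0, 0], [0.041, -0.027, 0, 0, 0, 0, 0], [0.041, -0.027, 0, 0, 0, 0, 0], [0.041, -0.027, 0, 0, 0, 0, 0], [0.041, -0.027, 0, 0, 0, 0, 0]]]}}

```text
time_s: 2.1
tool_pos: [0.5691, -0.1585, 0.2229]
tool_rot: [180.0, -0.0, 17.8]
force: [0.7, -1.0, -0.1]
grip_width: 0.0027
grasp_force: 0.0
```

{"op": "play_rows", "data": {"steps": [[[0.03, -0.02, 0.03, 0, 0, -0.149, 0], [0, 0, 0.03, 0, 0, -0.149, 0], [0, 0, 0.03, 0, 0, -0.149, 0], [0, 0, 0.02, 0, 0, -0.149, 0], [0, 0, 0.02, 0, 0, -0.149, 0], [0, 0, 0.01, 0, 0, -0.149, 0], [0, 0, 0, 0, 0, -0.149, 0], [0, 0, 0, 0, 0, -0.149, 0], [0, 0, 0, 0, 0, 0, 0]]]}}

```text
time_s: 3.0
tool_pos: [0.5905, -0.1319, 0.0823]
tool_rot: [-180.0, -0.0, 86.1]
force: [-0.5, 0.2, -0.5]
grip_width: 0.0004
grasp_force: 0.0
```

```bash
python3 - <<'E'
from h import *
c=np.array([.611,-.001]);a=np.radians(86.2);Y=np.array([np.cos(a),np.sin(a)])
plan([*(c-.11*Y),.055],86.2);print(get_obs()["force"])
E
```

```text
now [ 0.5905 -0.1319  0.0823] [-1.7999e+02 -2.0000e-02  8.6110e+01] q7 -5.2 t 3.0 shift(in current axes) [0.022  0.0118 0.0273] shift in goal axes [0.0219 0.0118 0.0273] rotvec [-0.0003 -0.0003 -0.0015]
[-0.54459594  0.18231385 -0.47340543]
```

{"op": "play_rows", "data": {"steps": [[[0.022, 0.012, 0.027, 0, 0, 0, 0], [0, 0, 0.009, 0, 0, 0, 0], [0, 0, 0.005, 0, 0, 0, 0], [0, 0, 0, 0, 0, 0, 0]]]}}

```text
time_s: 3.4
tool_pos: [0.604, -0.1103, 0.0417]
tool_rot: [-180.0, -0.0, 86.0]
force: [-0.3, 1.6, 3.0]
grip_width: 0.0007
grasp_force: 1.2
```

{"op": "play_rows", "data": {"steps": [[[0, 0, -0.01, 0, 0, 0, 0], [0.025, 0, 0, 0, 0, 0, 0], [0, 0, 0.01, 0, 0, 0, 0], [0, 0, 0, 0, 0, 0, 0]]]}}

```text
time_s: 3.8
tool_pos: [0.6057, -0.0858, 0.0417]
tool_rot: [180.0, 0.0, 86.1]
force: [-0.2, 1.7, 1.8]
grip_width: 0.0004
grasp_force: 1.2
```

{"op": "play_rows", "data": {"steps": [[[0, 0, -0.01, 0, 0, 0, 0], [0.025, 0, 0, 0, 0, 0, 0], [0, 0, 0.01, 0, 0, 0, 0], [0, 0, 0, 0, 0, 0, 0]]]}}

```text
time_s: 4.2
tool_pos: [0.6073, -0.0604, 0.0412]
tool_rot: [-180.0, -0.1, 86.1]
force: [0.6, 3.8, 1.2]
grip_width: 0.0004
grasp_force: 3.5
```

{"op": "play_rows", "data": {"steps": [[[0, 0, -0.01, 0, 0, 0, 0], [0.025, 0, 0, 0, 0, 0, 0], [0, 0, 0.01, 0, 0, 0, 0], [0, 0, 0, 0, 0, 0, 0]]]}}

```text
time_s: 4.6
tool_pos: [0.6092, -0.0359, 0.0414]
tool_rot: [180.0, -0.0, 86.1]
force: [-0.2, 1.8, 4.5]
grip_width: 0.0005
grasp_force: 1.9
```

{"op": "play_rows", "data": {"steps": [[[0, 0, -0.01, 0, 0, 0, 0], [0.025, 0, 0, 0, 0, 0, 0], [0, 0, 0.01, 0, 0, 0, 0], [0, 0, 0, 0, 0, 0, 0]]]}}

```text
time_s: 5.0
tool_pos: [0.6123, -0.0087, 0.0447]
tool_rot: [179.8, -0.1, 86.2]
force: [-2.7, 6.2, 14.8]
grip_width: 0.0004
grasp_force: 7.6
```

{"op": "play_rows", "data": {"steps": [[[0, 0, -0.01, 0, 0, 0, 0], [0.025, 0, 0, 0, 0, 0, 0], [0, 0, 0.01, 0, 0, 0, 0], [0, 0, 0, 0, 0, 0, 0]]]}}

```text
time_s: 5.4
tool_pos: [0.6138, 0.0166, 0.0451]
tool_rot: [179.9, -0.1, 86.2]
force: [-6.7, 5.1, 21.5]
grip_width: 0.0007
grasp_force: 11.1
```

{"op": "play_rows", "data": {"steps": [[[0, 0, -0.01, 0, 0, 0, 0], [0.012, 0, 0, 0, 0, 0, 0], [0, 0, 0.01, 0, 0, 0, 0], [0, 0, 0, 0, 0, 0, 0]]]}}

```text
time_s: 5.8
tool_pos: [0.6144, 0.0274, 0.0451]
tool_rot: [179.9, 0.0, 86.2]
force: [-7.2, -0.1, 28.0]
grip_width: 0.0006
grasp_force: 13.8
```

{"op": "play_rows", "data": {"steps": [[[0, 0, -0.01, 0, 0, 0, 0], [0.012, 0, 0, 0, 0, 0, 0], [0, 0, 0.01, 0, 0, 0, 0], [0, 0, 0, 0, 0, 0, 0]]]}}

```text
time_s: 6.2
tool_pos: [0.615, 0.0409, 0.0448]
tool_rot: [179.9, -0.0, 86.2]
force: [-8.9, 1.4, 28.4]
grip_width: 0.0005
grasp_force: 14.3
```

{"op": "play_rows", "data": {"steps": [[[0, 0, -0.01, 0, 0, 0, 0], [0.012, 0, 0, 0, 0, 0, 0], [0, 0, 0.01, 0, 0, 0, 0], [0, 0, 0, 0, 0, 0, 0]]]}}

```text
time_s: 6.6
tool_pos: [0.6141, 0.0519, 0.0393]
tool_rot: [-179.9, -0.1, 86.2]
force: [-0.4, 3.0, 3.9]
grip_width: 0.0003
grasp_force: 1.9
```

{"op": "play_rows", "data": {"steps": [[[0, 0, -0.01, 0, 0, 0, 0], [-0.04, 0, 0, 0, 0, 0, 0], [-0.029, 0, 0, 0, 0, 0, 0], [0, 0, 0.01, 0, 0, 0, 0], [0, 0, 0, 0, 0, 0, 0]]]}}

```text
time_s: 7.1
tool_pos: [0.6103, -0.0259, 0.0409]
tool_rot: [180.0, 0.4, 85.8]
force: [1.2, -10.6, 3.1]
grip_width: 0.0006
grasp_force: 6.7
```

{"op": "play_rows", "data": {"steps": [[[0, 0, -0.01, 0, 0, 0, 0], [0.006, 0, 0, 0, 0, 0, 0], [0, 0, 0.01, 0, 0, 0, 0], [0, 0, 0, 0, 0, 0, 0]]]}}

```text
time_s: 7.5
tool_pos: [0.6112, -0.0123, 0.0416]
tool_rot: [179.9, 0.1, 86.2]
force: [2.4, -0.9, 2.1]
grip_width: 0.0001
grasp_force: 2.1
```

{"op": "play_rows", "data": {"steps": [[[0, 0, -0.05, 0, 0, 0, 0.087], [-0.046, -0.018, -0.01, 0, 0, 0, 0.087], [-0.046, -0.018, 0, 0, 0, 0, 0.087], [-0.046, -0.018, 0, 0, 0, 0, 0.087], [-0.046, -0.018, 0, 0, 0, 0, 0.087], [0, 0, 0, 0, 0, 0, 0.087]]]}}

```text
time_s: 8.1
tool_pos: [0.5221, -0.1989, 0.0998]
tool_rot: [-179.8, 0.2, 85.5]
force: [-0.6, 0.3, 0.3]
grip_width: 0.0403
grasp_force: 0.0
```

```bash
python3 - <<'E'
from h import *
f=cv2.imread("pics/top0.png");c=read_camera("top")
h=cv2.cvtColor(f,cv2.COLOR_BGR2HSV)
m=cv2.inRange(h,(105,100,60),(130,255,255))
n,l,s,ce=cv2.connectedComponentsWithStats(m);i=1+np.argmax(s[1:,4]);print(s[i],ce[i])
o=outline(c,l==i,.025);r=cv2.minAreaRect(o);print(r)
p=at(c,*ce[i],.025);print(p)
plan([p[0],p[1],.1],r[2] if r[2]>15 else r[2]+90)
E
```

```text
[377 187  28  27 447] [390.42281879 200.15883669]
((0.5159361362457275, -0.3785935938358307), (0.0631263330578804, 0.06235078349709511), 59.46095657348633)
[ 0.51590308 -0.378626    0.025     ]
now [ 0.5241 -0.1946  0.1001] [-1.7986e+02  4.0000e-02  8.5730e+01] q7 4.9 t 8.15 shift(in current axes) [-0.1842  0.0055  0.0002] shift in goal axes [-1.627e-01  8.640e-02  1.000e-04] rotvec [-0.0023  0.0013  0.4584]
```

{"op": "play_rows", "data": {"steps": [[[-0.046, 0.001, 0, 0, 0, 0, 0.087], [-0.046, 0.001, 0, 0, 0, 0, 0.087], [-0.046, 0.001, 0, 0, 0, 0, 0.087], [-0.046, 0.002, 0, 0, 0, 0, 0.087], [0, 0, 0.01, 0, 0, 0.148, 0.087], [0, 0, 0.01, 0, 0, 0.148, 0.087], [0, 0, 0.01, 0, 0, 0.148, 0.087], [0, 0, 0, 0, 0, 0.014, 0.087]]]}}

```text
time_s: 8.95
tool_pos: [0.5193, -0.3717, 0.0689]
tool_rot: [-179.8, -0.1, 60.0]
force: [0.4, -0.2, 0.4]
grip_width: 0.0869
grasp_force: 0.0
```

```bash
python3 - <<'E'
from h import *
plan([.516,-.3786,.004],59.5);print(get_obs()["grip_width"])
E
```

```text
now [ 0.5193 -0.3717  0.0689] [-1.7975e+02 -1.0000e-01  6.0000e+01] q7 -5.5 t 8.95 shift(in current axes) [-0.0078  0.0009  0.0648] shift in goal axes [-0.0076  0.0007  0.0649] rotvec [-0.0043 -0.0017  0.0087]
0.08694183848730039
```

{"op": "play_rows", "data": {"force": 30, "steps": [[[-0.008, 0.001, 0.02, -0.004, -0.001, 0.008, 0.087], [0, 0, 0.03, 0, 0, 0, 0.087], [0, 0, 0.014, 0, 0, 0, 0.087], [0, 0, 0, 0, 0, 0, 0.05], [0, 0, 0, 0, 0, 0, 0.05], [0, 0, 0, 0, 0, 0, 0.05], [0, 0, 0, 0, 0, 0, 0.05], [0, 0, 0, 0, 0, 0, 0.05]]]}}

```text
time_s: 9.75
tool_pos: [0.5158, -0.3823, 0.0087]
tool_rot: [179.8, 0.1, 59.4]
force: [-4.2, 3.0, 6.0]
grip_width: 0.062
grasp_force: 30.0
```

{"op": "play_rows", "data": {"steps": [[[0, 0, -0.02, 0, 0, 0, 0.05], [0, 0, -0.05, 0, 0, 0, 0.05], [0, 0, -0.03, 0, 0, 0, 0.05], [0, 0, 0, 0, 0, 0, 0.05]]]}}

```text
time_s: 10.15
tool_pos: [0.5188, -0.3842, 0.1125]
tool_rot: [179.2, 0.1, 59.4]
force: [1.4, -0.9, -4.7]
grip_width: 0.062
grasp_force: 30.0
```

```bash
python3 - <<'E'
from h import *
plan([.6124,.020,.06],86.2);print(get_obs()["grip_width"])
E
```

```text
now [ 0.5188 -0.3842  0.1125] [1.7921e+02 1.3000e-01 5.9410e+01] q7 -4.4 t 10.15 shift(in current axes) [ 0.3957 -0.1258  0.0499] shift in goal axes [0.4095 0.0666 0.0525] rotvec [ 0.0131  0.0054 -0.4676]
0.062039428602402136
```

{"op": "play_rows", "data": {"steps": [[[0.044, -0.014, 0, 0.004, 0.002, 0, 0.05], [0.044, -0.014, 0, 0.004, 0.002, 0, 0.05], [0.044, -0.014, 0, 0.004, 0.002, 0, 0.05], [0.044, -0.014, 0, 0, 0, 0, 0.05], [0.044, -0.014, 0, 0, 0, 0, 0.05], [0.044, -0.014, 0, 0, 0, 0, 0.05], [0.044, -0.014, 0, 0, 0, 0, 0.05], [0.044, -0.014, 0, 0, 0, 0, 0.05], [0.044, -0.014, 0, 0, 0, -0.148, 0.05], [0, 0, 0, 0, 0, -0.148, 0.05], [0, 0, 0, 0, 0, -0.148, 0.05], [0, 0, 0, 0, 0, -0.024, 0.05]]]}}

```text
time_s: 11.35
tool_pos: [0.6071, 0.0227, 0.1068]
tool_rot: [-179.5, -0.5, 86.4]
force: [0.9, -0.8, -6.2]
grip_width: 0.0618
grasp_force: 30.0
```

{"op": "play_rows", "data": {"steps": [[[0, 0, 0, 0, 0, 0, 0.05], [0, 0, 0, 0, 0, 0, 0.05]]]}}

```text
time_s: 11.55
tool_pos: [0.6082, 0.022, 0.1086]
tool_rot: [-179.6, -0.5, 86.0]
force: [-0.7, -1.6, -6.7]
grip_width: 0.0617
grasp_force: 30.0
```

```bash
python3 - <<'E'
from h import *
plan([.6124,.020,.06],86.2);print(get_obs()["grip_width"],get_obs()["force"])
c=read_camera("scene");a=c["frame"][130:300,140:340,::-1]
cv2.imwrite("pics/s1.png",cv2.resize(a,(800,680))[:600])
E
```

```text
now [0.6082 0.022  0.1086] [-179.64   -0.46   86.02] q7 -20.0 t 11.55 shift(in current axes) [-0.0021  0.0046  0.0485] shift in goal axes [-0.0017  0.0043  0.0486] rotvec [-0.0063 -0.008  -0.0031]
0.061661575505784584 [-0.65603765 -1.62733119 -6.70674715]
```

View pics/s1.png

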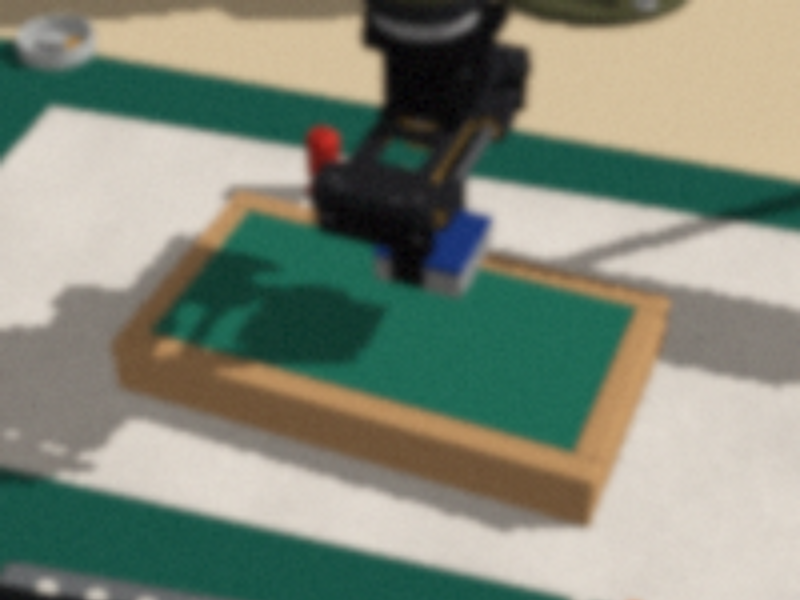

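```bash
python3 - <<'E'
from h import *
c=read_camera("scene")
h=cv2.cvtColor(c["frame"],cv2.COLOR_RGB2HSV)
m=cv2.inRange(h,(105,110,60),(130,255,255));m[:170]=0;m[210:]=0;m[:,:225]=0;m[:,270:]=0
ys,xs=np.nonzero(m);i=np.argmax(xs);print(xs.max(),ys[i],ys.min(),xs[ys.argmin()],ys.max(),xs[ys.argmax()],len(xs))
V=c["view"]
for dx in(0,.004,.008):
  for z in(.12,.125):
    C=np.array([.6082,.022])+dx*np.array([.069,.998])
    a=np.radians(86)
    X=np.array([np.cos(a),np.sin(a)]);Y=np.array([X[1],-X[0]])
    print(dx,z,[proj(c,[*(C+.031*(s*X+t*Y)),z]).round(1).tolist() for s,t in((1,-1),(1,1),(-1,1))])
E
```

```text
261 185 182 254 197 249 151
0 0.12 [[261.0, 184.5], [252.7, 198.2], [230.8, 192.6]]
0 0.125 [[261.0, 183.0], [252.7, 196.7], [230.7, 191.1]]
0.004 0.12 [[262.4, 184.8], [254.1, 198.6], [232.2, 192.9]]
0.004 0.125 [[262.4, 183.4], [254.2, 197.1], [232.1, 191.5]]
0.008 0.12 [[263.8, 185.2], [255.6, 199.0], [233.6, 193.3]]
0.008 0.125 [[263.8, 183.7], [255.6, 197.5], [233.5, 191.8]]
```

{"op": "play_rows", "data": {"steps": [[[-0.004, 0.004, 0.02, -0.006, -0.008, 0, 0.05], [0, 0, 0.024, 0, 0, 0, 0.05], [0, 0, 0, 0, 0, 0, 0.05]]]}}

```text
time_s: 11.95
tool_pos: [0.6094, 0.0178, 0.0622]
tool_rot: [-179.7, 0.0, 86.1]
force: [-1.8, -0.8, -6.8]
grip_width: 0.0611
grasp_force: 30.0
```

{"op": "play_rows", "data": {"steps": [[[0, 0, 0.003, 0, 0, 0, 0.05], [0, 0, 0, 0, 0, 0, 0.05]]]}}

```text
time_s: 12.15
tool_pos: [0.6131, 0.0188, 0.0635]
tool_rot: [179.9, -0.0, 86.2]
force: [0.7, -0.7, -6.4]
grip_width: 0.0613
grasp_force: 30.0
```

{"op": "play_rows", "data": {"steps": [[[0, 0, 0.003, 0, 0, 0, 0.05], [0, 0, 0, 0, 0, 0, 0.05]]]}}

```text
time_s: 12.35
tool_pos: [0.6128, 0.0186, 0.0601]
tool_rot: [179.9, 0.0, 86.2]
force: [-0.4, 0.6, -6.4]
grip_width: 0.0618
grasp_force: 30.0
```

{"op": "play_rows", "data": {"steps": [[[0, 0, 0.003, 0, 0, 0, 0.05], [0, 0, 0, 0, 0, 0, 0.05]]]}}

```text
time_s: 12.55
tool_pos: [0.6122, 0.0185, 0.0563]
tool_rot: [180.0, 0.0, 86.2]
force: [-0.4, -0.4, -6.7]
grip_width: 0.0617
grasp_force: 30.0
```

{"op": "play_rows", "data": {"steps": [[[0, 0, 0.002, 0, 0, 0, 0.05], [0, 0, 0, 0, 0, 0, 0.05]]]}}

```text
time_s: 12.75
tool_pos: [0.6122, 0.0185, 0.0542]
tool_rot: [180.0, 0.0, 86.2]
force: [-0.8, 0.6, -6.4]
grip_width: 0.0617
grasp_force: 30.0
```

{"op": "play_rows", "data": {"steps": [[[0, 0, 0.002, 0, 0, 0, 0.05], [0, 0, 0, 0, 0, 0, 0.05]]]}}

```text
time_s: 12.95
tool_pos: [0.6126, 0.0186, 0.0535]
tool_rot: [179.9, 0.0, 86.2]
force: [-2.6, -0.5, 2.7]
grip_width: 0.0617
grasp_force: 30.0
```

{"op": "play_rows", "data": {"steps": [[[0, 0, 0, 0, 0, 0, 0.087], [0, 0, 0, 0, 0, 0, 0.087], [0, 0, 0, 0, 0, 0, 0.087], [0, 0, -0.03, 0, 0, 0, 0.087], [0, 0, -0.05, 0, 0, 0, 0.087], [0, 0, 0, 0, 0, 0, 0.087]]]}}

```text
time_s: 13.55
tool_pos: [0.6172, 0.0197, 0.1397]
tool_rot: [179.2, -0.1, 86.2]
force: [0.9, 0.5, 1.1]
grip_width: 0.0867
grasp_force: 0.0
```

```bash
python3 - <<'E'
from h import *
f=cv2.imread("pics/top0.png")
plan([.46,.384,.12],-3.8);plan([.46,.384,.12],86)
cv2.imwrite("pics/watch.png",cv2.resize(f[205:240,120:156],(540,525),interpolation=cv2.INTER_CUBIC))
E
```

```text
now [0.6172 0.0197 0.1397] [ 1.7922e+02 -6.0000e-02  8.6230e+01] q7 -19.3 t 13.55 shift(in current axes) [ 0.3531 -0.1811  0.0177] shift in goal axes [0.181  0.3531 0.0197] rotvec [ 0.0116  0.0099 -1.5703]
now [0.6172 0.0197 0.1397] [ 1.7922e+02 -6.0000e-02  8.6230e+01] q7 -19.3 t 13.55 shift(in current axes) [ 0.3531 -0.1811  0.0177] shift in goal axes [ 0.3524 -0.1822  0.0197] rotvec [ 0.0137 -0.0011  0.004 ]
```

View pics/watch.png

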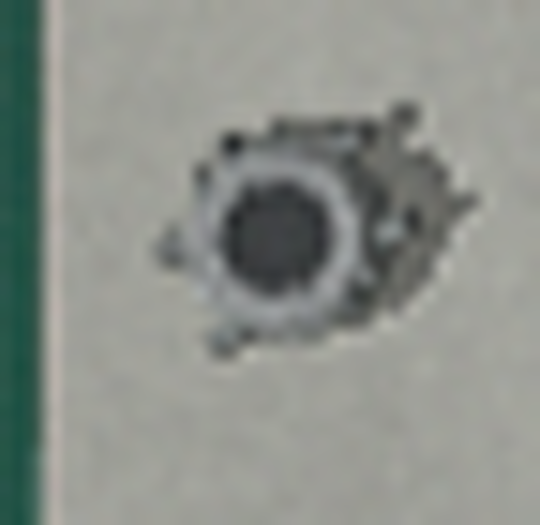

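```bash
python3 - <<'E'
from h import *
cams={n:read_camera(n) for n in("top","scene")}
ms={}
for n in cams:
    r=silhouettes(n,"watch"); print(n,[(round(s["p"],2),s["extent"]) for s in r[:2]]); ms[n]=r[0]["pixels"]
def parts():
    t=np.linspace(0,2*np.pi,40)
    P=[[(21*np.cos(a),21*np.sin(a),z) for a in t for z in(2,10.5)],[(16.5*np.cos(a),16.5*np.sin(a),14) for a in t]+[(16.5*np.cos(a),16.5*np.sin(a),10) for a in t]]
    for sx in(-1,1):
        for sy in(-1,1): P.append([(sx*x,sy*y,z) for x in(10,13) for y in(12,24.5) for z in(3,11)])
    P.append([(x,y,z) for x in(18,25) for y in(-3,3) for z in(4,9)])
    return [np.array(p)/1000 for p in P]
PP=parts();S=8
def score(v):
    x,y,th=v;c_,s_=np.cos(th),np.sin(th);tot=0
    for n,c in cams.items():
        ys,xs=np.nonzero(ms[n]);x0,y0=xs.min()-8,ys.min()-8;w,h=xs.max()+8-x0,ys.max()+8-y0
        im=np.zeros((h*S,w*S),np.uint8)
        for p in PP:
            q=np.c_[x+c_*p[:,0]-s_*p[:,1],y+s_*p[:,0]+c_*p[:,1],p[:,2]]
            uv=np.array([proj(c,k) for k in q]);uv=((uv-[x0,y0]+.5)*S).astype(np.int32)
            cv2.fillConvexPoly(im,cv2.convexHull(uv),255)
        im=cv2.resize(im,(w,h),interpolation=cv2.INTER_AREA)/255.
        m=ms[n][y0:y0+h,x0:x0+w].astype(float)
        tot+=np.minimum(im,m).sum()/np.maximum(im,m).sum()
    return -tot
from scipy.optimize import minimize
res=[]
for th in range(0,360,15):
    r=minimize(score,[.455,.382,np.radians(th)],method="Nelder-Mead",options=dict(maxfev=70,initial_simplex=[[.455,.382,np.radians(th)],[.459,.382,np.radians(th)],[.455,.386,np.radians(th)],[.455,.382,np.radians(th+8)]]))
    res.append((r.fun,r.x[:2].round(4).tolist(),round(np.degrees(r.x[2])%360,1)))
for r in sorted(res)[:9]:print(r)
a=cams["scene"]["frame"][195:225,358:398,::-1];cv2.imwrite("pics/ws.png",cv2.resize(a,(800,600),interpolation=cv2.INTER_CUBIC))
E
```

```text
top [(0.69, [130.5, 212.8, 146.0, 228.7])]
scene [(0.47, [371.3, 207.4, 388.3, 216.0])]
(np.float64(-1.5115707592500076), [0.4562, 0.3834], np.float64(27.7))
(np.float64(-1.5114420540988847), [0.4567, 0.3836], np.float64(206.8))
(np.float64(-1.5102119483652277), [0.4565, 0.3837], np.float64(27.2))
(np.float64(-1.5095912352393996), [0.4562, 0.3834], np.float64(83.5))
(np.float64(-1.5089387077849488), [0.4566, 0.3831], np.float64(206.6))
(np.float64(-1.5075092826785323), [0.4563, 0.3837], np.float64(83.8))
(np.float64(-1.5071683823329676), [0.4563, 0.3838], np.float64(84.2))
(np.float64(-1.506533723303872), [0.4573, 0.3835], np.float64(209.9))
(np.float64(-1.491655621141235), [0.4562, 0.3849], np.float64(265.8))
```

View pics/ws.png

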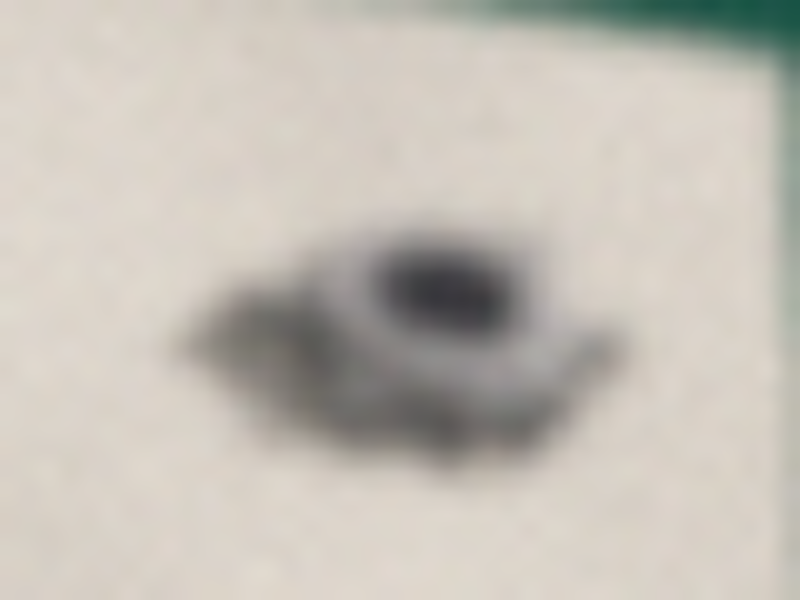

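```bash
python3 - <<'E'
from h import *
cams={n:read_camera(n) for n in("top","scene")}
f={"top":(120,205,15),"scene":(358,195,20)}
for th in(27.5,207.5,84):
  c_,s_=np.cos(np.radians(th)),np.sin(np.radians(th))
  for n,c in cams.items():
    o=[]
    for x,y,z in((0,0,14),(11.5,24,9),(-11.5,24,9),(-11.5,-24,9),(11.5,-24,9),(24,0,7)):
        x,y=x/1e3,y/1e3
        uv=proj(c,[.4563+c_*x-s_*y,.3835+s_*x+c_*y,z/1e3]);a,b,S=f[n];o.append(((uv-[a,b]+.5)*S).round().astype(int).tolist())
    print(th,n,"C",o[0],"lugs",o[1:5],"crown",o[5])
E
```

```text
27.5 top C [274, 235] lugs [[154, 240], [202, 340], [412, 231], [364, 131]] crown [236, 132]
27.5 scene C [431, 296] lugs [[611, 354], [540, 251], [238, 288], [305, 392]] crown [494, 441]
207.5 top C [274, 235] lugs [[412, 231], [364, 131], [154, 240], [202, 340]] crown [337, 340]
207.5 scene C [431, 296] lugs [[238, 288], [305, 392], [611, 354], [540, 251]] crown [350, 225]
84 top C [274, 235] lugs [[211, 347], [322, 359], [354, 125], [244, 113]] crown [171, 224]
84 scene C [431, 296] lugs [[526, 243], [369, 202], [319, 401], [481, 444]] crown [588, 375]
```

{"op": "play_rows", "data": {"force": 15, "steps": [[[0.039, -0.02, 0, 0.003, 0, 0, 0.087], [0.039, -0.02, 0, 0.003, 0, 0, 0.087], [0.039, -0.02, 0, 0, 0, 0, 0.087], [0.039, -0.02, 0, 0, 0, 0, 0.087], [0.039, -0.02, 0, 0, 0, 0, 0.087], [0.039, -0.02, 0, 0, 0, 0, 0.087], [0.039, -0.02, 0, 0, 0, 0, 0.087], [0.039, -0.02, 0, 0, 0, 0, 0.087], [0.039, -0.02, 0, 0, 0, 0, 0.087]]]}}

```text
time_s: 14.75
tool_pos: [0.4547, 0.3816, 0.1321]
tool_rot: [-179.7, 0.1, 86.2]
force: [0.8, -0.2, -0.0]
grip_width: 0.0872
grasp_force: 0.0
```

{"op": "play_rows", "data": {"steps": [[[0, 0, 0, 0, 0, 0.148, 0.087], [0, 0, 0, 0, 0, 0.148, 0.087], [0, 0, 0, 0, 0, 0.148, 0.087], [0, 0, 0, 0, 0, 0.148, 0.087], [0, 0, 0, 0, 0, 0.148, 0.087], [0, 0, 0, 0, 0, 0.148, 0.087], [0, 0, 0, 0, 0, 0.1, 0.087], [0, 0, 0, 0, 0, 0, 0.087]]]}}

```text
time_s: 15.55
tool_pos: [0.4554, 0.3802, 0.1321]
tool_rot: [-179.9, 0.3, 29.6]
force: [-1.0, 0.4, -0.0]
grip_width: 0.0868
grasp_force: 0.0
```

```bash
python3 - <<'E'
from h import *
plan([.4563,.3835,.003],30)
c=read_camera("top")
h=cv2.cvtColor(c["frame"],cv2.COLOR_RGB2HSV)
m=cv2.inRange(h,(105,110,60),(130,255,255))
n,l,s,ce=cv2.connectedComponentsWithStats(m);i=1+np.argmax(s[1:,4])
o=outline(c,l==i,.07);r=cv2.minAreaRect(o);print(s[i],r,at(c,*ce[i],.07))
m=cv2.inRange(h,(65,100,40),(90,255,255));m[:130]=0;m[215:]=0;m[:,:200]=0;m[:,330:]=0
n,l,s,ce=cv2.connectedComponentsWithStats(m);i=1+np.argmax(s[1:,4]);print(s[i],cv2.minAreaRect(outline(c,l==i,.045)))
E
```

```text
now [0.4554 0.3802 0.1321] [-179.86    0.34   29.61] q7 -112.7 t 15.55 shift(in current axes) [ 0.0032 -0.0021  0.1291] shift in goal axes [ 0.0024 -0.0024  0.1291] rotvec [-0.0024  0.006  -0.0069]
[245 156  22  22 438] ((0.6124320030212402, 0.02137770503759384), (0.060678817331790924, 0.06128738448023796), 85.96941375732422) [0.61217764 0.02147151 0.07      ]
[ 211  140  106   56 4565] ((0.6139187216758728, -0.001956567168235779), (0.30669841170310974, 0.14868366718292236), 86.16741943359375)
```

{"op": "play_rows", "data": {"steps": [[[0.003, -0.002, 0.04, -0.002, 0.005, -0.007, 0.087], [0, 0, 0.04, 0, 0, 0, 0.087], [0, 0, 0.03, 0, 0, 0, 0.087], [0, 0, 0.018, 0, 0, 0, 0.087], [0, 0, 0, 0, 0, 0, 0.087]]]}}

```text
time_s: 16.1
tool_pos: [0.4565, 0.3835, 0.0032]
tool_rot: [-179.9, 0.1, 30.1]
force: [-0.5, -0.8, 0.0]
grip_width: 0.0874
grasp_force: 0.0
```

{"op": "play_rows", "data": {"steps": [[[0, 0, 0, 0, 0, 0, 0.03], [0, 0, 0, 0, 0, 0, 0.03], [0, 0, 0, 0, 0, 0, 0.03], [0, 0, 0, 0, 0, 0, 0.03], [0, 0, 0, 0, 0, 0, 0.03], [0, 0, 0, 0, 0, 0, 0.03]]]}}

```text
time_s: 16.7
tool_pos: [0.4575, 0.3841, 0.0055]
tool_rot: [-180.0, -0.1, 30.0]
force: [-0.1, 0.6, 1.0]
grip_width: 0.0476
grasp_force: 15.2
```

{"op": "play_rows", "data": {"steps": [[[0, 0, -0.03, 0, 0, 0, 0.03], [0, 0, -0.05, 0, 0, 0, 0.03], [0, 0, -0.04, 0, 0, 0, 0.03], [0, 0, 0, 0, 0, 0, 0.03]]]}}

```text
time_s: 17.1
tool_pos: [0.4601, 0.3871, 0.1317]
tool_rot: [-179.9, -0.7, 30.0]
force: [0.8, 0.8, -0.2]
grip_width: 0.0474
grasp_force: 15.4
```

```bash
python3 - <<'E'
from h import *
plan([.612,.021,.082],30);print(get_obs()["grip_width"])
c=read_camera("top");u=proj(c,[.4575,.384,.12]).astype(int);print(u)
a=c["frame"][u[1]-20:u[1]+20,u[0]-25:u[0]+25,::-1];b=read_camera("scene");v=proj(b,[.4575,.384,.12]).astype(int)
d=b["frame"][v[1]-20:v[1]+20,v[0]-25:v[0]+25,::-1]
cv2.imwrite("pics/g.png",np.hstack([cv2.resize(k,(400,320),interpolation=cv2.INTER_CUBIC) for k in(a,d)]))
E
```

```text
now [0.4601 0.3871 0.1317] [-179.89   -0.69   30.02] q7 -112.9 t 17.1 shift(in current axes) [-0.0522  0.3931  0.0483] shift in goal axes [-0.0515  0.393   0.0497] rotvec [-0.0019 -0.012   0.0003]
0.047447356185939156
[123 219]
```

View pics/g.png

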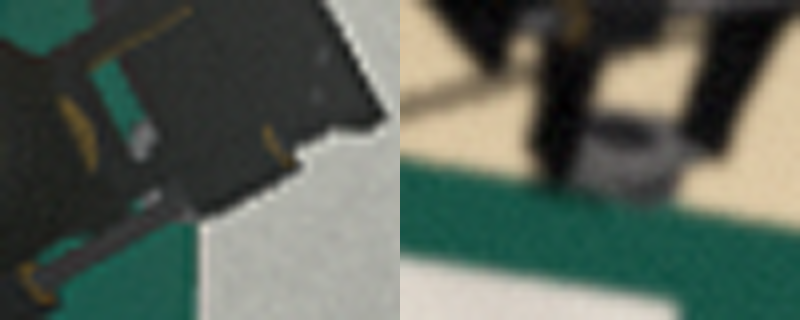

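{"op": "play_rows", "data": {"steps": [[[-0.006, 0.044, 0, 0, -0.006, 0, 0.03], [-0.006, 0.044, 0, 0, 0, 0, 0.03], [-0.006, 0.044, 0, 0, 0, 0, 0.03], [-0.006, 0.044, 0, 0, 0, 0, 0.03], [-0.006, 0.044, 0, 0, 0, 0, 0.03], [-0.006, 0.044, 0, 0, 0, 0, 0.03], [-0.005, 0.044, 0, 0, 0, 0, 0.03], [-0.005, 0.044, 0, 0, 0, 0, 0.03], [-0.005, 0.041, 0, 0, 0, 0, 0.03], [0, 0, 0, 0, 0, 0, 0.03], [0, 0, 0, 0, 0, 0, 0.03]]]}}

```text
time_s: 18.3
tool_pos: [0.6085, 0.0165, 0.1227]
tool_rot: [-179.8, 0.5, 29.8]
force: [-0.5, 1.4, -0.2]
grip_width: 0.0474
grasp_force: 15.4
```

```bash
python3 - <<'E'
from h import *
plan([.612,.021,.08],30)
E
```

```text
now [0.6085 0.0165 0.1227] [-179.82    0.48   29.84] q7 -72.1 t 18.3 shift(in current axes) [ 0.0056 -0.002   0.0427] shift in goal axes [ 0.0053 -0.0021  0.0427] rotvec [-0.0032  0.0085 -0.0028]
```

{"op": "play_rows", "data": {"steps": [[[0.005, -0.002, 0.025, -0.002, 0.008, 0, 0.03], [0, 0, 0.017, 0, 0, 0, 0.03], [0, 0, 0, 0, 0, 0, 0.03]]]}}

```text
time_s: 18.6
tool_pos: [0.6094, 0.0244, 0.0794]
tool_rot: [-179.8, 0.2, 30.2]
force: [-0.1, 0.0, -0.7]
grip_width: 0.0475
grasp_force: 15.4
```

{"op": "play_rows", "data": {"steps": [[[0, 0, 0.003, 0, 0, 0, 0.03], [0, 0, 0, 0, 0, 0, 0.03]]]}}

```text
time_s: 18.8
tool_pos: [0.613, 0.0231, 0.0805]
tool_rot: [179.9, -0.2, 30.1]
force: [0.4, 0.2, -0.9]
grip_width: 0.0477
grasp_force: 15.4
```

{"op": "play_rows", "data": {"steps": [[[0, 0, 0.002, 0, 0, 0, 0.03], [0, 0, 0, 0, 0, 0, 0.03]]]}}

```text
time_s: 19.0
tool_pos: [0.6133, 0.0223, 0.0787]
tool_rot: [179.9, -0.2, 30.0]
force: [0.2, -0.6, -1.0]
grip_width: 0.0473
grasp_force: 15.4
```

Contact is expected around z ≈ 0.0755.

{"op": "play_rows", "data": {"steps": [[[0, 0, 0.002, 0, 0, 0, 0.03], [0, 0, 0, 0, 0, 0, 0.03]]]}}

```text
time_s: 19.2
tool_pos: [0.6129, 0.0222, 0.0761]
tool_rot: [179.9, -0.2, 30.0]
force: [0.4, 0.4, -0.4]
grip_width: 0.0478
grasp_force: 15.4
```

{"op": "play_rows", "data": {"steps": [[[0, 0, 0.001, 0, 0, 0, 0.03], [0, 0, 0, 0, 0, 0, 0.03]]]}}

```text
time_s: 19.4
tool_pos: [0.6132, 0.0223, 0.0753]
tool_rot: [179.9, -0.2, 30.0]
force: [0.0, -0.2, 0.2]
grip_width: 0.0481
grasp_force: 15.4
```

{"op": "play_rows", "data": {"steps": [[[0, 0, 0.001, 0, 0, 0, 0.03], [0, 0, 0, 0, 0, 0, 0.03]]]}}

```text
time_s: 19.6
tool_pos: [0.6133, 0.0224, 0.075]
tool_rot: [179.9, -0.2, 30.0]
force: [-1.1, 0.2, 4.8]
grip_width: 0.0476
grasp_force: 15.3
```

{"op": "play_rows", "data": {"steps": [[[0, 0, -0.001, 0, 0, 0, 0.087], [0, 0, 0, 0, 0, 0, 0.087], [0, 0, 0, 0, 0, 0, 0.087], [0, 0, -0.03, 0, 0, 0, 0.087], [0, 0, -0.05, 0, 0, 0, 0.087], [0, 0, 0, 0, 0, 0, 0.087]]]}}

```text
time_s: 20.2
tool_pos: [0.6171, 0.0231, 0.1621]
tool_rot: [179.6, -0.8, 30.0]
force: [1.8, 1.0, 0.6]
grip_width: 0.0843
grasp_force: 0.0
```

```bash
python3 - <<'E'
from h import *
c=read_camera("top")
f=cv2.imread("pics/top0.png");h=cv2.cvtColor(f,cv2.COLOR_BGR2HSV)
m=cv2.inRange(h,(0,120,60),(8,255,255))|cv2.inRange(h,(172,120,60),(180,255,255));m[:212]=0;m[245:]=0;m[:,:285]=0;m[:,:]*=1;m[:,325:]=0
n,l,s,ce=cv2.connectedComponentsWithStats(m);i=1+np.argmax(s[1:,4]);print(s[i],ce[i],at(c,*ce[i],.056),at(c,*ce[i],.05))
b=read_camera("scene");r=silhouettes("scene","pusher")
for k in r[:2]:
    ys,xs=np.nonzero(k["pixels"]);print(k["p"],k["extent"],xs.mean(),ys.mean(),len(xs))
for x in(.43,.435,.44):
  for y in(-.125,-.12): print(x,y,proj(b,[x,y,0]).round(1),proj(b,[x,y,.062]).round(1))
plan([.437,-.122,.13],86)
E
```

```text
[300 222  11   9  79] [305.         226.32911392] [ 0.43826395 -0.12159622  0.056     ] [ 0.43822167 -0.12218697  0.05      ]
0.43 [215.5, 165.9, 226.0, 180.8] 220.09734513274336 173.0353982300885 113
0.43 -0.125 [221.  176.3] [220.1 161. ]
0.43 -0.12 [222.4 176.6] [221.5 161.2]
0.435 -0.125 [220.4 177.2] [219.5 161.8]
0.435 -0.12 [221.8 177.4] [220.9 162.1]
0.44 -0.125 [219.9 178. ] [218.9 162.6]
0.44 -0.12 [221.3 178.3] [220.4 162.9]
now [0.6127 0.0221 0.155 ] [ 1.7991e+02 -1.6000e-01  3.0010e+01] q7 -71.8 t 20.35 shift(in current axes) [-0.2243  0.0369  0.0244] shift in goal axes [-0.156  -0.1652  0.025 ] rotvec [ 0.0029 -0.0019 -0.9772]
```

{"op": "play_rows", "data": {"force": 50, "steps": [[[-0.045, 0.007, 0, 0, 0, 0, 0.06], [-0.045, 0.007, 0, 0, 0, 0, 0.06], [-0.045, 0.007, 0, 0, 0, 0, 0.06], [-0.044, 0.008, 0, 0, 0, 0, 0.06], [-0.044, 0.008, 0.03, 0, 0, 0, 0.06], [0, 0, 0.02, 0, 0, 0, 0.06], [0, 0, 0, 0, 0, 0, 0.06]]]}}

```text
time_s: 21.05
tool_pos: [0.4367, -0.1195, 0.103]
tool_rot: [-179.8, 0.1, 29.9]
force: [0.4, 1.0, 0.5]
grip_width: 0.0606
grasp_force: 0.0
```

```bash
python3 - <<'E'
from h import *
plan([.438,-.122,.018],30);print(get_obs()["grip_width"])
E
```

```text
now [ 0.4367 -0.1195  0.103 ] [-1.7976e+02  1.3000e-01  2.9860e+01] q7 -48.4 t 21.05 shift(in current axes) [0.0001 0.0032 0.085 ] shift in goal axes [-0.0001  0.0028  0.085 ] rotvec [-0.0043  0.0022 -0.0024]
0.06060393181159162
```

{"op": "play_rows", "data": {"steps": [[[0, 0.003, 0.04, -0.003, 0.002, 0, 0.06], [0, 0, 0.035, 0, 0, 0, 0.06], [0, 0, 0.01, 0, 0, 0, 0.06], [0, 0, 0, 0, 0, 0, 0.06]]]}}

```text
time_s: 21.45
tool_pos: [0.442, -0.1207, 0.0206]
tool_rot: [179.9, -0.2, 30.1]
force: [-0.2, -0.1, 1.2]
grip_width: 0.06
grasp_force: 0.0
```

{"op": "play_rows", "data": {"steps": [[[0, 0, 0, 0, 0, 0, 0.015], [0, 0, 0, 0, 0, 0, 0.015], [0, 0, 0, 0, 0, 0, 0.015], [0, 0, 0, 0, 0, 0, 0.015], [0, 0, 0, 0, 0, 0, 0.015], [0, 0, 0, 0, 0, 0, 0.015]]]}}

```text
time_s: 22.05
tool_pos: [0.443, -0.1221, 0.0222]
tool_rot: [179.7, -0.3, 30.0]
force: [-0.6, 0.6, 2.9]
grip_width: 0.0258
grasp_force: 50.0
```

```bash
python3 - <<'E'
from h import *
c=read_camera("top")
for k in silhouettes("top","watch")[:2]:
    o=outline(c,k["pixels"],.08);print(k["p"],k["extent"],cv2.minAreaRect(o))
u=proj(c,[.612,.021,.08]).astype(int);print(u)
x0,y0=u-[22,20]
cv2.imwrite("pics/wb.png",cv2.resize(c["frame"][y0:y0+40,x0:x0+44,::-1],(660,600),interpolation=cv2.INTER_CUBIC));print(x0,y0)
E
```

```text
0.73 [245.0, 157.5, 263.9, 175.4] ((0.6113687753677368, 0.02046186476945877), (0.044512104243040085, 0.04411553218960762), 30.594310760498047)
[255 165]
233 145
```

View pics/wb.png

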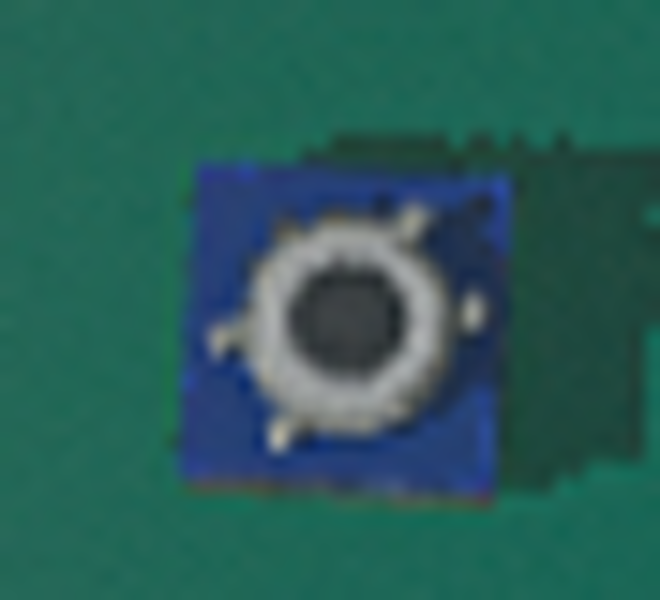

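{"op": "play_rows", "data": {"steps": [[[0, 0, -0.03, 0, 0, 0, 0.015], [0, 0, -0.05, 0, 0, 0, 0.015], [0, 0, -0.05, 0, 0, 0, 0.015], [0, 0, 0, 0, 0, 0, 0.015]]]}}

```text
time_s: 22.55
tool_pos: [0.4464, -0.1228, 0.1583]
tool_rot: [179.2, -0.7, 30.0]
force: [0.7, -0.6, -0.4]
grip_width: 0.0257
grasp_force: 50.0
```

```bash
python3 - <<'E'
from h import *
b=read_camera("scene");c=read_camera("top");w=at(c,255.6,166.0,.084);print(w)
s=get_obs();t=np.array(s["tool_pos"]);print(t,s["grip_width"])
h=cv2.cvtColor(b["frame"],cv2.COLOR_RGB2HSV)
m=cv2.inRange(h,(0,120,50),(8,255,255))|cv2.inRange(h,(172,120,50),(180,255,255))
u=proj(b,t);print(u);M=np.zeros_like(m);x,y=u.astype(int);M[y-20:y+20,x-15:x+15]=m[y-20:y+20,x-15:x+15]
for r in range(384):
    xs=np.nonzero(M[r])[0]
    if len(xs): print(r,xs.min(),xs.max(),end="; ")
for dz in(-.022,-.018,0,.01):
    print(dz,proj(b,t+[0,0,dz]).round(1),proj(b,t+[-.005,0,dz]).round(1))
plan([w[0],w[1],.135],30)
E
```

```text
[0.61087107 0.02068086 0.084     ]
[ 0.44237797 -0.12197482  0.15251151] 0.025619820213783628
[218.04339299 138.7606383 ]
124 216 217; 125 214 221; 126 213 221; 127 213 221; 128 213 221; 129 214 222; 130 214 222; 131 214 222; 132 214 222; 133 214 222; 134 214 222; 135 214 222; 136 214 222; 137 214 222; 138 214 221; 139 213 221; 140 214 222; 141 214 222; 142 214 222; 143 214 222; 144 215 221; 145 218 219; -0.022 [218.4 144.9] [219.  144.1]
-0.018 [218.4 143.8] [218.9 143. ]
0 [218.  138.8] [218.6 138. ]
0.01 [217.9 135.9] [218.5 135.1]
now [ 0.4424 -0.122   0.1525] [179.64  -0.35  30.  ] q7 -47.0 t 22.65 shift(in current axes) [ 0.2171 -0.0394  0.0186] shift in goal axes [ 0.2172 -0.0393  0.0175] rotvec [ 0.0064 -0.0061  0.0001]
```

{"op": "play_rows", "data": {"steps": [[[0.043, -0.008, 0, 0.003, -0.003, 0, 0.015], [0.043, -0.008, 0, 0.003, -0.003, 0, 0.015], [0.043, -0.008, 0, 0, 0, 0, 0.015], [0.043, -0.008, 0, 0, 0, 0, 0.015], [0.043, -0.007, 0, 0, 0, 0, 0.015], [0, 0, 0, 0, 0, 0, 0.015], [0, 0, 0, 0, 0, 0, 0.015]]]}}

```text
time_s: 23.35
tool_pos: [0.607, 0.0208, 0.1486]
tool_rot: [-179.7, 0.3, 30.2]
force: [-0.5, 0.0, 0.2]
grip_width: 0.0256
grasp_force: 50.0
```

```bash
python3 - <<'E'
from h import *
plan([.611,.0207,.110],30)
E
```

```text
now [0.607  0.0208 0.1486] [-179.68    0.3    30.16] q7 -72.1 t 23.35 shift(in current axes) [0.0036 0.0023 0.0386] shift in goal axes [0.0034 0.0021 0.0386] rotvec [-0.0055  0.0053  0.0028]
```

{"op": "play_rows", "data": {"steps": [[[0.003, 0.002, 0.02, -0.005, 0.005, 0, 0.015], [0, 0, 0.016, 0, 0, 0, 0.015], [0, 0, 0, 0, 0, 0, 0.015], [0, 0, 0, 0, 0, 0, 0.015]]]}}

```text
time_s: 23.75
tool_pos: [0.6111, 0.0184, 0.1152]
tool_rot: [179.8, -0.1, 30.0]
force: [0.5, -0.7, -0.4]
grip_width: 0.0257
grasp_force: 50.0
```

{"op": "play_rows", "data": {"steps": [[[0, 0, 0.002, 0, 0, 0, 0.015], [0, 0, 0, 0, 0, 0, 0.015]]]}}

```text
time_s: 23.95
tool_pos: [0.6124, 0.0192, 0.1145]
tool_rot: [179.8, -0.3, 30.0]
force: [-0.7, 0.7, -1.2]
grip_width: 0.0256
grasp_force: 50.0
```

{"op": "play_rows", "data": {"steps": [[[0, 0, 0.001, 0, 0, 0, 0.015], [0, 0, 0, 0, 0, 0, 0.015]]]}}

```text
time_s: 24.15
tool_pos: [0.6123, 0.0193, 0.1131]
tool_rot: [179.8, -0.2, 30.0]
force: [-0.1, -0.2, -0.2]
grip_width: 0.0259
grasp_force: 50.0
```

{"op": "play_rows", "data": {"steps": [[[0, 0, 0.001, 0, 0, 0, 0.015], [0, 0, 0, 0, 0, 0, 0.015]]]}}

```text
time_s: 24.35
tool_pos: [0.6121, 0.0194, 0.1118]
tool_rot: [179.8, -0.2, 30.0]
force: [-0.2, 0.3, -0.6]
grip_width: 0.0257
grasp_force: 50.0
```

{"op": "play_rows", "data": {"steps": [[[0, 0, 0.002, 0, 0, 0, 0.015], [0, 0, 0.001, 0, 0, 0, 0.015], [0, 0, 0, 0, 0, 0, 0.015]]]}}

```text
time_s: 24.65
tool_pos: [0.612, 0.0193, 0.1085]
tool_rot: [179.8, -0.2, 30.0]
force: [0.2, -0.2, -0.1]
grip_width: 0.026
grasp_force: 50.0
```

{"op": "play_rows", "data": {"steps": [[[0, 0, 0.001, 0, 0, 0, 0.015], [0, 0, 0, 0, 0, 0, 0.015]]]}}

```text
time_s: 24.85
tool_pos: [0.6121, 0.0194, 0.1077]
tool_rot: [179.8, -0.2, 30.0]
force: [-0.1, -0.8, -0.5]
grip_width: 0.0258
grasp_force: 50.0
```

{"op": "play_rows", "data": {"steps": [[[0, 0, 0.001, 0, 0, 0, 0.015], [0, 0, 0, 0, 0, 0, 0.015]]]}}

```text
time_s: 25.05
tool_pos: [0.6121, 0.0193, 0.1067]
tool_rot: [179.8, -0.2, 30.0]
force: [-0.1, 0.1, 0.0]
grip_width: 0.0253
grasp_force: 50.0
```

{"op": "play_rows", "data": {"steps": [[[0, 0, 0.001, 0, 0, 0, 0.015], [0, 0, 0, 0, 0, 0, 0.015]]]}}

```text
time_s: 25.25
tool_pos: [0.6123, 0.0193, 0.106]
tool_rot: [179.8, -0.2, 30.0]
force: [0.2, -0.9, 0.8]
grip_width: 0.0258
grasp_force: 50.0
```

{"op": "play_rows", "data": {"steps": [[[0, 0, 0.001, 0, 0, 0, 0.015], [0, 0, 0, 0, 0, 0, 0.015]]]}}

```text
time_s: 25.45
tool_pos: [0.6124, 0.0193, 0.1058]
tool_rot: [179.8, -0.2, 30.0]
force: [-2.1, -0.0, 4.7]
grip_width: 0.0258
grasp_force: 50.0
```

Contact is at 0.106, as predicted. Next I press about 3 mm further, until the force rises well above 9 N.

{"op": "play_rows", "data": {"steps": [[[0, 0, 0.001, 0, 0, 0, 0.015], [0, 0, 0.001, 0, 0, 0, 0.015], [0, 0, 0, 0, 0, 0, 0.015]]]}}

```text
time_s: 25.75
tool_pos: [0.6125, 0.0194, 0.1043]
tool_rot: [179.8, -0.2, 30.0]
force: [-2.7, -0.5, 7.4]
grip_width: 0.0258
grasp_force: 50.0
```

{"op": "play_rows", "data": {"steps": [[[0, 0, 0.001, 0, 0, 0, 0.015], [0, 0, 0.001, 0, 0, 0, 0.015], [0, 0, 0, 0, 0, 0, 0.015]]]}}

```text
time_s: 26.05
tool_pos: [0.6126, 0.0194, 0.1033]
tool_rot: [179.7, -0.3, 30.0]
force: [-5.1, -0.5, 11.8]
grip_width: 0.0254
grasp_force: 50.0
```

{"op": "play_rows", "data": {"steps": [[[0, 0, 0.001, 0, 0, 0, 0.015], [0, 0, 0, 0, 0, 0, 0.015]]]}}

```text
time_s: 26.25
tool_pos: [0.6127, 0.0195, 0.1032]
tool_rot: [179.7, -0.3, 30.0]
force: [-6.0, -0.0, 17.1]
grip_width: 0.0255
grasp_force: 50.0
```

{"op": "play_rows", "data": {"steps": [[[0, 0, 0.001, 0, 0, 0, 0.015], [0, 0, 0, 0, 0, 0, 0.015], [0, 0, 0, 0, 0, 0, 0.015]]]}}

```text
time_s: 26.55
tool_pos: [0.6128, 0.0196, 0.1031]
tool_rot: [179.7, -0.3, 30.0]
force: [-8.2, 0.0, 21.5]
grip_width: 0.0259
grasp_force: 50.0
```

{"op": "play_rows", "data": {"steps": [[[0, 0, -0.005, 0, 0, 0, 0.015], [0, 0, -0.01, 0, 0, 0, 0.015], [0, 0, -0.035, 0, 0, 0, 0.015], [0, 0, 0, 0, 0, 0, 0.015]]]}}

```text
time_s: 26.95
tool_pos: [0.6149, 0.0199, 0.1535]
tool_rot: [179.6, -0.6, 30.0]
force: [0.8, -0.5, 0.7]
grip_width: 0.0256
grasp_force: 50.0
```

```bash
python3 - <<'E'
from h import *
plan([.442,-.122,.13],30)
E
```

```text
now [0.6149 0.0199 0.1535] [179.6   -0.61  30.01] q7 -72.3 t 26.95 shift(in current axes) [-0.2209  0.0362  0.0214] shift in goal axes [-0.2207  0.0364  0.0235] rotvec [ 0.0069 -0.0107  0.0002]
```

{"op": "play_rows", "data": {"steps": [[[-0.044, 0.007, 0, 0.003, -0.003, 0, 0.015], [-0.044, 0.007, 0, 0, 0, 0, 0.015], [-0.044, 0.007, 0, 0, 0, 0, 0.015], [-0.044, 0.007, 0, 0, 0, 0, 0.015], [-0.044, 0.008, 0, 0, 0, 0, 0.015], [0, 0, 0.03, 0, 0, 0, 0.015], [0, 0, 0.03, 0, 0, 0, 0.015], [0, 0, 0.02, 0, 0, 0, 0.015], [0, 0, 0, 0, 0, 0, 0.015], [0, 0, 0, 0, 0, 0, 0.015]]]}}

```text
time_s: 27.95
tool_pos: [0.4396, -0.1217, 0.0687]
tool_rot: [-180.0, -0.1, 30.0]
force: [0.3, -0.2, -0.8]
grip_width: 0.0257
grasp_force: 50.0
```

```bash
python3 - <<'E'
from h import *
plan([.442,-.122,.025],30)
E
```

```text
now [ 0.4396 -0.1217  0.0687] [-1.7999e+02 -5.0000e-02  3.0030e+01] q7 -49.6 t 27.95 shift(in current axes) [0.0018 0.0015 0.0437] shift in goal axes [0.0019 0.0015 0.0437] rotvec [-0.0002 -0.0009  0.0005]
```

{"op": "play_rows", "data": {"steps": [[[0, 0, 0.025, 0, 0, 0, 0.015], [0, 0, 0.016, 0, 0, 0, 0.015], [0, 0, 0, 0, 0, 0, 0.015], [0, 0, 0, 0, 0, 0, 0.015]]]}}

```text
time_s: 28.35
tool_pos: [0.4406, -0.122, 0.0287]
tool_rot: [179.9, -0.1, 30.0]
force: [-0.0, -0.0, 0.0]
grip_width: 0.026
grasp_force: 50.0
```

{"op": "play_rows", "data": {"steps": [[[0, 0, 0.002, 0, 0, 0, 0.015], [0, 0, 0, 0, 0, 0, 0.015]]]}}

```text
time_s: 28.55
tool_pos: [0.4404, -0.1221, 0.0265]
tool_rot: [179.9, -0.1, 30.0]
force: [-0.8, -0.2, -0.4]
grip_width: 0.0256
grasp_force: 50.0
```

{"op": "play_rows", "data": {"steps": [[[0, 0, 0.001, 0, 0, 0, 0.015], [0, 0, 0, 0, 0, 0, 0.015]]]}}

```text
time_s: 28.75
tool_pos: [0.4398, -0.1219, 0.0248]
tool_rot: [180.0, -0.1, 30.0]
force: [-0.1, 0.8, -0.9]
grip_width: 0.0259
grasp_force: 50.0
```

{"op": "play_rows", "data": {"steps": [[[0, 0, 0.001, 0, 0, 0, 0.015], [0, 0, 0, 0, 0, 0, 0.015]]]}}

```text
time_s: 28.95
tool_pos: [0.4395, -0.1218, 0.0234]
tool_rot: [180.0, -0.0, 30.0]
force: [0.3, -0.4, -1.1]
grip_width: 0.026
grasp_force: 50.0
```

{"op": "play_rows", "data": {"steps": [[[0, 0, 0.001, 0, 0, 0, 0.015], [0, 0, 0, 0, 0, 0, 0.015]]]}}

```text
time_s: 29.15
tool_pos: [0.4395, -0.1218, 0.0224]
tool_rot: [180.0, -0.0, 30.0]
force: [-0.1, 0.1, -0.1]
grip_width: 0.0258
grasp_force: 50.0
```

{"op": "play_rows", "data": {"steps": [[[0, 0, 0.001, 0, 0, 0, 0.015], [0, 0, 0, 0, 0, 0, 0.015]]]}}

```text
time_s: 29.35
tool_pos: [0.4396, -0.1218, 0.0222]
tool_rot: [180.0, -0.0, 30.0]
force: [-2.7, 0.8, 6.6]
grip_width: 0.026
grasp_force: 50.0
```

{"op": "play_rows", "data": {"steps": [[[0, 0, -0.001, 0, 0, 0, 0.035], [0, 0, 0, 0, 0, 0, 0.05], [0, 0, 0, 0, 0, 0, 0.07], [0, 0, 0, 0, 0, 0, 0.07], [0, 0, -0.03, 0, 0, 0, 0.07], [0, 0, -0.05, 0, 0, 0, 0.07], [0, 0, -0.05, 0, 0, 0, 0.07], [-0.02, 0.04, 0, 0, 0, 0, 0.07], [-0.02, 0.04, 0, 0, 0, 0, 0.07], [0, 0, 0, 0, 0, 0, 0.07], [0, 0, 0, 0, 0, 0, 0.07]]]}}

```text
time_s: 30.45
tool_pos: [0.4444, -0.2118, 0.1521]
tool_rot: [-179.9, -0.1, 29.9]
force: [-0.8, -0.0, 0.4]
grip_width: 0.07
grasp_force: 0.0
```

```bash
python3 - <<'E'
from h import *
b=read_camera("scene");c=read_camera("top")
cv2.imwrite("pics/end.png",np.hstack([cv2.resize(b["frame"][140:240,180:280,::-1],(400,400)),cv2.resize(c["frame"][130:250,220:340,::-1],(400,400))]))
E
```

```text
(no output)
```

View pics/end.png

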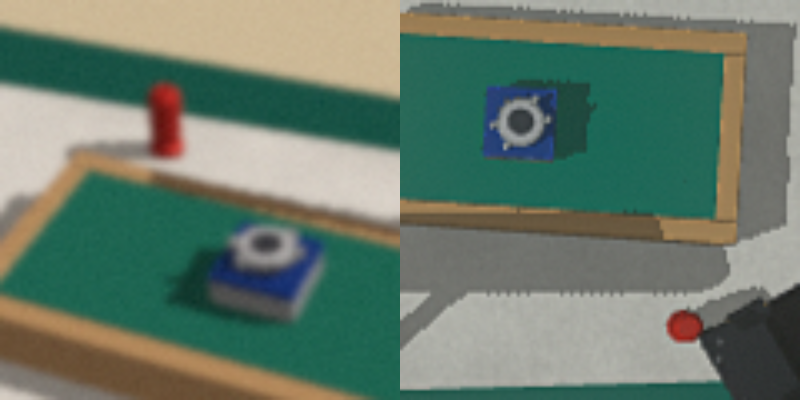

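The picture shows the pusher upright on the bench at (165,120), and the watch centred on the level block at (268,245). The gripper is clear of both.

```bash
python3 -c "
from cell import sign_off;print(sign_off())"
```

```text
the job is handed in; nothing more can be done
None
```

The job was handed in at about 30.5 s; no verdict came back. The block stands firm over the bearer, the watch back went in about 2.7 mm before it stopped firm, and the pusher stands upright on the bench.

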